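Candle holders lined up by height on their coasters

TASK

Line up the four wooden candle holders by height on the row of stone coasters, one standing in the middle of each coaster: the tallest on the coaster next to the potted plant, then ever shorter ones, ending with the smallest next to the mug. Do not knock any holder over, and leave the plant and the mug where they are.

Things in the scene. Friction and masses are not known exactly. Their poses are not given: they have to be found in the camera images.
- holder_small: Candle holder of pale turned wood, the smallest of four, short: 70 mm tall, about 90 g (varies by 30 %), round foot 48 mm across, a swelling belly, a thin neck and at the top a plain cylindrical cup 36 mm across and 30 mm high (its upper rim 70 mm above the origin), which is the place to grip. Loose, standing upright on the table. Origin: centre of the foot's underside; z up along its axis.
- holder_medium: Candle holder of pale turned wood, the third tallest of four: 100 mm tall, about 130 g (varies by 30 %), round foot 54 mm across, a swelling belly, a thin neck and at the top a plain cylindrical cup 36 mm across and 30 mm high (its upper rim 100 mm above the origin), which is the place to grip. Loose, standing upright on the table. Origin: centre of the foot's underside; z up along its axis.
- holder_large: Candle holder of pale turned wood, the second tallest of four: 130 mm tall, about 180 g (varies by 30 %), round foot 60 mm across, a swelling belly, a thin neck and at the top a plain cylindrical cup 36 mm across and 30 mm high (its upper rim 130 mm above the origin), which is the place to grip. Loose, standing upright on the table. Origin: centre of the foot's underside; z up along its axis.
- holder_tallest: Candle holder of pale turned wood, the tallest of four: 160 mm tall, about 250 g (varies by 30 %), round foot 68 mm across, a swelling belly, a thin neck and at the top a plain cylindrical cup 36 mm across and 30 mm high (its upper rim 160 mm above the origin), which is the place to grip. Loose, standing upright on the table. Origin: centre of the foot's underside; z up along its axis.
- coaster_a: One of four identical round speckled stone coasters, 100 mm across and 6 mm thick, in a row on a dark wooden board (120 x 690 mm, 12 mm thick), neighbours about 115 mm apart (give or take 10); which one lies where in the row differs each time. Fixed. Origin: centre of its underside, 12 mm above the table, so its upper face is 6 mm above the origin and 18 mm above the table; z up.
- coaster_b: One of four identical round speckled stone coasters, 100 mm across and 6 mm thick, in a row on a dark wooden board (120 x 690 mm, 12 mm thick), neighbours about 115 mm apart (give or take 10); which one lies where in the row differs each time. Fixed. Origin: centre of its underside, 12 mm above the table, so its upper face is 6 mm above the origin and 18 mm above the table; z up.
- coaster_c: One of four identical round speckled stone coasters, 100 mm across and 6 mm thick, in a row on a dark wooden board (120 x 690 mm, 12 mm thick), neighbours about 115 mm apart (give or take 10); which one lies where in the row differs each time. Fixed. Origin: centre of its underside, 12 mm above the table, so its upper face is 6 mm above the origin and 18 mm above the table; z up.
- coaster_d: One of four identical round speckled stone coasters, 100 mm across and 6 mm thick, in a row on a dark wooden board (120 x 690 mm, 12 mm thick), neighbours about 115 mm apart (give or take 10); which one lies where in the row differs each time. Fixed. Origin: centre of its underside, 12 mm above the table, so its upper face is 6 mm above the origin and 18 mm above the table; z up.
- plant: Succulent in a terracotta pot, 84 mm across, about 104 mm tall overall, loose, standing on the board at one end of the row (either end), its centre about 115 mm from that of the nearest coaster. Origin: centre of the pot's underside; z up.
- mug: Blue ceramic mug, 76 mm across and 85 mm tall, handle away from the robot, loose, standing on the board at the other end of the row, about 115 mm from the nearest coaster. Origin: centre of its underside; z up.

How it is judged:
By the outcome, as a careful person would: the job done as asked, in the order asked, and still so for the second after the job is handed in, with the robot touching nothing.
It also fails if it takes over 96 s, if anything falls off the work surface, if the arm or the gripper's body presses on something with over 40 N, if the wrist force passes 120 N, or if a joint passes its speed limit or range.

ROBOT

A 7-joint arm with a two-finger parallel gripper is mounted at the origin on the work surface. World frame = base frame: x ahead of the robot, y to its left, z up, the work surface at z = 0. Lengths are in m, angles in rad, forces in N, time in s.
With the tool pointing down it reaches from about 0.425 to 0.925 m from the base axis. Payload 6.8 kg.
Tool frame: the origin (TCP) lies at the very end of the fingers, on their centre line; the grasp point (between the pads) lies 19 mm behind it; z points along the fingers, y is the line along which they close (so a half turn about z gives the same grasp; the last joint's range is limited). The gripper opens to 85 mm and grips with 20 to 120 N. Pads are 22 mm wide; open, the fingers measure 114 mm over their backs; the gripper's body (76 mm by 85 mm) begins 54 mm behind the grasp point. The pads swing forward as they close: fully open they stand 13 mm farther back than shut.
Start: joints at [-1.24, 0.477, 0.022, 1.555, -0.011, 1.109, -0.083], TCP at [0.287, 0.611, 0.231] pointing down, gripper open.
Joint ranges: [-2.96, 2.96], [-0.34, 2.1], [-1.41, 1.46], [0.24, 2.44], [-1.37, 4.51], [0.17, 1.92], [-2.96, 2.96]. Speed limits (rad/s): [2.39, 2.39, 3.14, 3.14, 3.14, 3.14, 3.14].

INTERFACE

Orientations are given as a unit quaternion [w, x, y, z].
In Python, from station import bot gives the robot as it stands.
- The arm moves only by the tool jog_arm, never from a script. Its argument "motion" is a list of rows, each a list of 7 numbers: the turn, a rotation vector about the tool's x, y, z in rad, then the shift along the tool's x, y, z in mm, then the finger opening in mm, from 0 to 85.4. A call has 1 to 10 rows; each row is the pose to reach, as a shift and turn from the pose commanded when the call began, along the tool's axes at that moment; what a row does not reach only later rows make up. A row lasts 1/8 s, in which the tool goes at most 62.5 mm and 10.7 degrees, less where a joint would pass 70% of its speed; a pose out of reach is approached as far as the arm can. A call with a gripper value outside its range is refused whole. The fingers move at their own pace and stop on an object; "grip_force" is the grip in N (left out, the last holds). Time passes only in rows, so rows that repeat a pose let the fingers close. It gives the time, the measured TCP pose, the force, the opening and the grip force at its end, in the units of the state.
- bot.get_obs(): the state, without advancing time (a new reading comes with each control period).
- bot.read_camera(name): name is "scene" or "top"; returns a dict with "pixels" (420x560x3 uint8, red, green, blue), "camera_matrix" (3x3 intrinsics, pixels), "T" (4x4, takes a point from camera to world coordinates). Camera axes: x right, y down, z forward; pixel columns grow to the right and rows downward; lengths in m; the calibration is good to about 2 mm. A picture is of the moment at which its call begins. There is no depth.
- bot.hand_in(): hands the job in; it is judged then, once.
Trained networks look in a picture, given as the dict that the camera call returned (one of the last four; its "shot" number tells which), for a name from the list of things; names that differ only in an ending like _2 or _b are one class to them, and where a whole thing is asked for, a point or a joint stands for the part that bears it (a point fixed in the world has none). Each returns a list of dicts, best first, with "score" (0 to 1); they miss things now and then, are a little off and sometimes report something else, mostly with a low value. They report only what shows in the picture. A call takes as long as a camera call.
- bot.spot_in(thing, picture): "xy" ([column, row] in pixels, amid what is visible of it).
- bot.tip_of(thing, picture): "xy" ([column, row] in pixels: a listed point, or the origin of a listed thing).
The state is a dict: "t": time; "q": joint angles; "joint_vel": joint speeds; "joint_torque": joint torques, N m; "eef_pos": TCP position; "tool_rot": TCP orientation; "contact_force": force on the tool from outside, world axes, zero at the start; "torque": the same for the moment, N m; "gripper_width": opening from 0.0 (shut) to 1.0 (fully open); "grasp_force": force on a finger pad.
Only numpy, scipy, OpenCV 4.12 (cv2) and the standard library are available. Lean on these libraries where they do the work, as an engineer would, in place of code of your own. Each camera call takes 0.05 s, during which the arm holds its last target. There are 200 camera calls.

## Working session

There is one attempt and no reset: what is moved stays moved. The work goes in short steps, Python scripts to look and compute and a tool call to move; the robot and the scene stay as the last step left them, time stands still between calls to the robot, and variables do not carry over. Pictures are saved under pics/ and viewed, at most 14 in all, crops included, and the job is handed in when it is done.

Besides the shell and the picture viewer there is one more tool, called after "Call:" as name([rows], argument=value, ...), one row to a line, values as JSON. jog_arm: Moves the arm, as the interface text tells. Its arguments: {"type":"object","properties":{"motion":{"type":"array"},"grip_force":{"type":"number"}},"required":["motion"]}

```bash
mkdir -p pics; cat > h.py <<'E'
from station import bot
import numpy as np, cv2
from scipy.spatial.transform import Rotation as R
def ray(p,xy,z):
    K=p["camera_matrix"];T=p["T"]
    d=T[:3,:3]@np.linalg.solve(K,[xy[0],xy[1],1.]);o=T[:3,3]
    return (o+d*(z-o[2])/d[2])[:2]
def proj(p,X):
    T=np.linalg.inv(p["T"]);c=p["camera_matrix"]@(T[:3,:3]@np.array(X)+T[:3,3]);return c[:2]/c[2]
def save(p,n): cv2.imwrite(f"pics/{n}.png",cv2.cvtColor(p["pixels"],cv2.COLOR_RGB2BGR))
E
python3 - <<'E'
from h import *
o=bot.get_obs();print(o)
Z={"holder_small":0,"holder_medium":0,"holder_large":0,"holder_tallest":0,"coaster_a":.012,"plant":.012,"mug":.012}
for c in("top","scene"):
    p=bot.read_camera(c);save(p,c+"0");print(c,p["T"][:3,3].round(3),p["T"][:3,2].round(2))
    for n,z in Z.items():
        for d in bot.tip_of(n,p)[:5]: print(n,round(d["score"],2),np.round(d["xy"],1),ray(p,d["xy"],z).round(4))
E
```

```text
{'t': 0.0, 'q': array([-1.2401417 ,  0.47785924,  0.02234707,  1.55647034, -0.01148878,
        1.10931287, -0.0831041 ]), 'joint_vel': array([-0.00062625,  0.00135763, -0.00124317, -0.00060178, -0.00025015,
        0.0013784 , -0.00102297]), 'joint_torque': array([ 5.19705773e-04, -5.96448934e+01,  1.60841994e+00, -2.81206477e+01,
        1.25251128e-02,  8.90010386e-03, -2.88354130e-06]), 'eef_pos': array([0.2865114 , 0.61050221, 0.23027825]), 'tool_rot': array([-1.30905793e-04,  2.17614097e-01,  9.76034416e-01, -9.51764135e-04]), 'contact_force': array([-0.18616539, -0.48136426,  0.55936169]), 'torque': array([ 0.06628841,  0.01591961, -0.00952265]), 'grasp_force': 0.0, 'gripper_width': 1.0000573272450428}
top [0.358 0.029 0.957] [ 0.17 -0.01 -0.98]
holder_medium 0.72 [319.9 243.7] [ 0.459  -0.0836]
holder_large 0.68 [395.  263.4] [ 0.4131 -0.2501]
holder_large 0.55 [251.7 258.9] [0.4267 0.0696]
holder_tallest 0.83 [176.4 277.4] [0.3878 0.2359]
coaster_a 0.88 [188.2 163. ] [0.6461 0.2137]
coaster_a 0.81 [289.9 164.9] [ 0.6395 -0.0189]
coaster_a 0.67 [336.5 168.4] [ 0.6303 -0.1255]
coaster_a 0.64 [238.3 165.5] [0.6392 0.0992]
coaster_a 0.32 [320.  246.1] [ 0.4524 -0.0823]
plant 0.89 [390.7 168.5] [ 0.6289 -0.2499]
mug 0.69 [141.1 161.6] [0.6504 0.3212]
mug 0.69 [391.6 264.9] [ 0.4092 -0.2389]
scene [ 0.997 -0.111  0.928] [-0.46  0.13 -0.88]
holder_small 0.66 [287.3 178.3] [0.4164 0.0718]
holder_medium 0.69 [227.9 207.9] [ 0.4606 -0.0923]
holder_large 0.32 [229.5 204.3] [ 0.4517 -0.0864]
holder_tallest 0.59 [342.1 153.6] [0.3803 0.2324]
coaster_a 0.82 [225.6 274.3] [ 0.6325 -0.1336]
coaster_a 0.75 [374.2 238. ] [0.6375 0.219 ]
coaster_a 0.75 [275.  259.6] [ 0.6279 -0.0182]
coaster_a 0.63 [321.9 250. ] [0.6338 0.0919]
plant 0.93 [174.1 283.8] [ 0.6238 -0.2476]
mug 0.57 [422.3 227.9] [0.6432 0.3382]
```

View pics/top0.png

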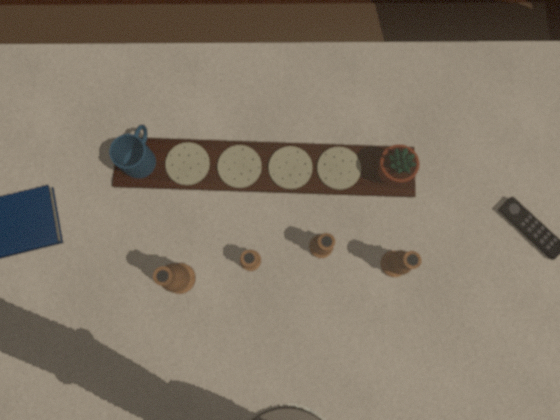

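View pics/scene0.png

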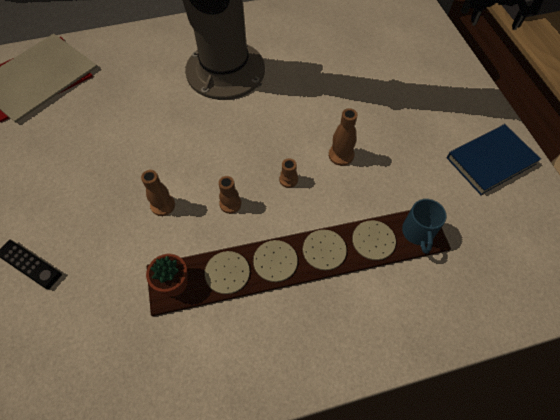

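```bash
cat > meas.py <<'E'
from h import *
from scipy.optimize import minimize
H={"small":(.07,.024),"medium":(.1,.027),"large":(.13,.03),"tallest":(.16,.034)}
a=np.linspace(0,2*np.pi,40)
def circ(p,x,y,z,r): return np.array([proj(p,(x+r*np.cos(t),y+r*np.sin(t),z)) for t in a])
def hull(p,n,x,y,zb=0):
    h,r=H[n];return cv2.convexHull(np.vstack([circ(p,x,y,zb,r),circ(p,x,y,zb+.004,r),circ(p,x,y,zb+h-.03,.018),circ(p,x,y,zb+h,.018)]).astype(np.float32))
S=4
def woodmask(p):
    hsv=cv2.cvtColor(p["pixels"],cv2.COLOR_RGB2HSV);m=((hsv[...,0]<16)&(hsv[...,1]>95)&(hsv[...,2]>50)).astype(np.uint8)
    return m
def fit(p,n,x,y,zb=0):
    m=woodmask(p);c=hull(p,n,x,y,zb).reshape(-1,2);x0,y0=(c.min(0)-10).astype(int);x1,y1=(c.max(0)+10).astype(int)
    M=m[y0:y1,x0:x1].copy();k,l,st,_=cv2.connectedComponentsWithStats(M);b=1+np.argmax(st[1:,4])
    ys,xs=np.nonzero(l==b);hh=cv2.convexHull(np.c_[xs,ys].astype(np.int32));M[:]=0;cv2.fillConvexPoly(M,hh,1)
    M=cv2.resize(M*255,None,fx=S,fy=S,interpolation=cv2.INTER_LINEAR)>127
    def cost(v):
        q=(hull(p,n,v[0],v[1],zb).reshape(-1,2)-[x0,y0]+.5)*S-.5
        A=np.zeros(M.shape,np.uint8);cv2.fillConvexPoly(A,np.round(q*16).astype(np.int32),1,shift=4);A=A>0
        return 1-(A&M).sum()/(A|M).sum()
    r=minimize(cost,[x,y],method="Nelder-Mead",options=dict(initial_simplex=[[x,y],[x+.01,y],[x,y+.01]],xatol=1e-4))
    return r.x,1-r.fun
def coasters(p):
    hsv=cv2.cvtColor(p["pixels"],cv2.COLOR_RGB2HSV);out=[]
    return hsv
E
python3 - <<'E'
from meas import *
G={"tallest":(.384,.234),"small":(.42,.07),"medium":(.459,-.088),"large":(.412,-.25)}
C=[(.632,-.13),(.633,-.018),(.636,.095),(.64,.216)]
for c in("top","scene"):
    p=bot.read_camera(c);im=p["pixels"].copy()
    im=cv2.cvtColor(im,cv2.COLOR_RGB2BGR);big=cv2.resize(im,None,fx=3,fy=3,interpolation=cv2.INTER_CUBIC)
    dr=lambda q,col:cv2.polylines(big,[np.round((np.array(q).reshape(-1,2)+.5)*3-.5).astype(np.int32)],True,col,1)
    for n,g in G.items():
        v,s=fit(p,n,*g);print(c,n,v.round(4),round(s,3));h,r=H[n]
        dr(circ(p,*v,0,r),(0,255,0));dr(circ(p,*v,h,.018),(255,255,0))
    g=cv2.cvtColor(im,cv2.COLOR_BGR2GRAY)
    for x,y in C:
        u=proj(p,(x,y,.018)).astype(int);w=g[u[1]-35:u[1]+35,u[0]-35:u[0]+35]
        t,m=cv2.threshold(w,0,255,cv2.THRESH_OTSU);k,l,st,ce=cv2.connectedComponentsWithStats(cv2.morphologyEx(m,cv2.MORPH_CLOSE,np.ones((3,3))))
        b=l[30:40,30:40].ravel();b=np.bincount(b[b>0]).argmax();ct,_=cv2.findContours((l==b).astype(np.uint8),0,1)
        e=cv2.fitEllipse(cv2.convexHull(max(ct,key=cv2.contourArea)));q=np.array(e[0])+u-35
        v=ray(p,q,.018);print(c,"coaster",v.round(4),np.round(e[1],1),st[b][4]);dr(circ(p,*v,.018,.05),(0,0,255))
    big=big[330:930,300:1290] if c=="top" else big[270:930,390:1290]
    cv2.imwrite(f"pics/fit_{c}.png",cv2.resize(big,None,fx=.8,fy=.8))
E
```

```text
top tallest [0.3868 0.2277] 0.923
top small [0.4244 0.0738] 0.857
top medium [ 0.4517 -0.0837] 0.803
top large [ 0.4125 -0.2443] 0.631
top coaster [ 0.7267 -0.1299] [ 69.9 122.6] 2366
top coaster [ 0.6323 -0.0193] [42.4 43.6] 1466
top coaster [0.6362 0.0967] [42.4 43.7] 1472
top coaster [0.6437 0.2148] [42.2 44.1] 1474
scene tallest [0.3807 0.2264] 0.878
scene small [0.4198 0.0726] 0.817
scene medium [ 0.4494 -0.0856] 0.771
scene large [ 0.4097 -0.2469] 0.737
scene coaster [ 0.6299 -0.1301] [41.5 44.8] 1431
scene coaster [ 5.548e-01 -1.000e-04] [ 69.6 103.1] 2376
scene coaster [0.5654 0.1148] [69.9 95.1] 2390
scene coaster [0.5692 0.2397] [69.9 96.3] 2395
```

View pics/fit_top.png

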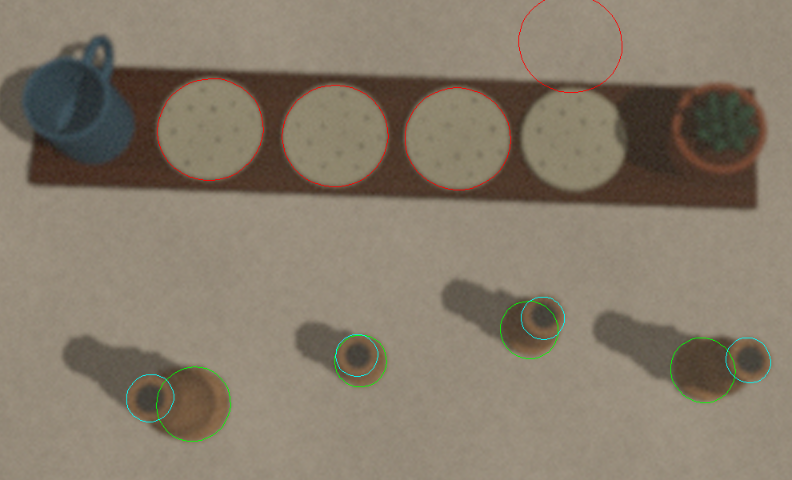

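View pics/fit_scene.png

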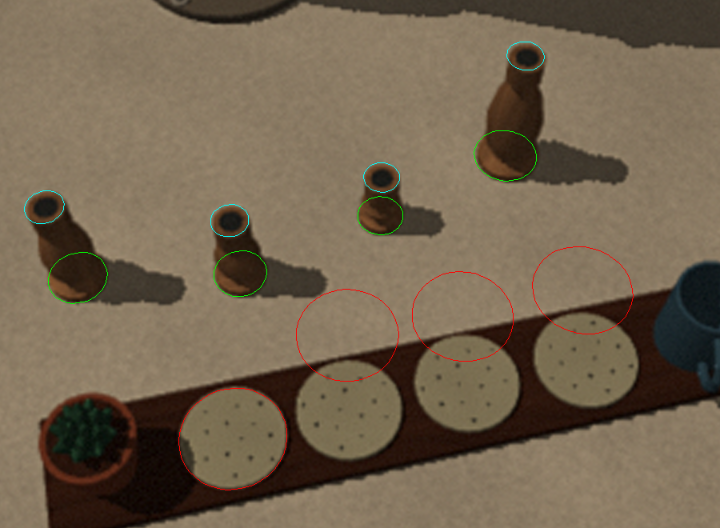

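The top view shows holders tallest (176,277), small (250,259), medium (321,243) and large (398,262), with the plant on the right and the mug on the left. The rim fits sit on the cup openings in both views. Some coaster fits leaked onto the table, so I'm redoing those with tighter windows.

```bash
python3 - <<'E'
from meas import *
C=[(.629,-.13),(.632,-.019),(.636,.096),(.641,.216)]
for c in("top","scene"):
    p=bot.read_camera(c);g=cv2.cvtColor(p["pixels"],cv2.COLOR_RGB2GRAY)
    for x,y in C:
        m=np.zeros_like(g);cv2.fillPoly(m,[np.round(circ(p,x,y,.018,.058)).astype(np.int32)],1)
        t=np.median(g[m>0])*.68;b=((g>t)&(m>0)).astype(np.uint8)
        ct,_=cv2.findContours(b,0,1);e=cv2.fitEllipse(cv2.convexHull(max(ct,key=cv2.contourArea)))
        print(c,ray(p,e[0],.018).round(4),np.round(e[1],1))
E
```

```text
top [ 0.6304 -0.1293] [42.7 44. ]
top [ 0.6327 -0.0191] [43.1 44.4]
top [0.6363 0.0968] [43.  44.5]
top [0.6436 0.2148] [43.  44.9]
scene [ 0.63 -0.13] [41.3 44.7]
scene [ 0.6322 -0.0194] [40.7 43.7]
scene [0.6357 0.0961] [39.3 43.3]
scene [0.6431 0.2141] [38.  43.6]
```

Call:
jog_arm([
  [0,0,1.132,-251,-306,0,85],
  [0,0,1.132,-251,-306,0,85],
  [0,0,1.132,-251,-306,0,85],
  [0,0,1.132,-251,-306,0,85],
  [0,0,1.132,-251,-306,0,85],
  [0,0,1.132,-251,-306,0,85],
  [0,0,1.132,-251,-306,0,85],
  [0,0,1.132,-251,-306,0,85],
  [0,0,1.132,-251,-306,0,85],
  [0,0,1.132,-251,-306,0,85],
], grip_force=30)

```text
t: 2.25
eef_pos: [0.3836, 0.2291, 0.2312]
tool_rot: [-0.0, 0.706, 0.708, 0.0]
contact_force: [-0.3, 0.6, 0.1]
gripper_width: 0.997
grasp_force: 0.0
```

Call:
jog_arm([
  [0,0,0,-2,0,40,85],
  [0,0,0,-2,0,80,85],
  [0,0,0,-2,0,101,85],
  [0,0,0,-2,0,101,85],
  [0,0,0,-2,0,101,60],
  [0,0,0,-2,0,101,45],
  [0,0,0,-2,0,101,40],
  [0,0,0,-2,0,101,36],
  [0,0,0,-2,0,101,30],
  [0,0,0,-2,0,101,30],
], grip_force=30)

```text
t: 3.5
eef_pos: [0.3849, 0.2259, 0.131]
tool_rot: [0.0, 0.707, 0.707, 0.001]
contact_force: [0.1, -0.2, 6.4]
gripper_width: 0.413
grasp_force: 29.7
```

```bash
python3 - <<'E'
from h import *
o=bot.get_obs();print(o["t"],o["eef_pos"],o["gripper_width"],o["grasp_force"],o["contact_force"])
p=bot.read_camera("scene");save(p,"g1")
E
```

```text
3.5 [0.38485696 0.22589883 0.13102611] 0.4126743493306976 29.731085447128862 [ 0.13507065 -0.15955122  6.36741891]
```

View pics/g1.png

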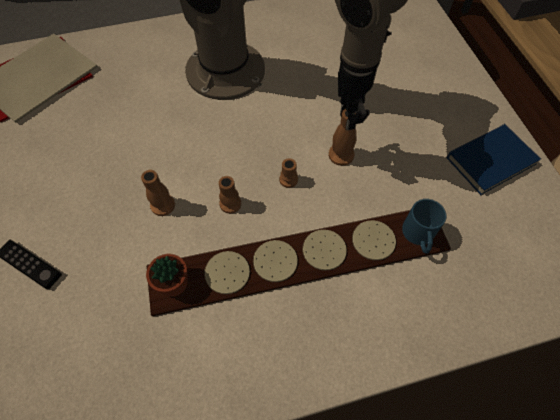

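Call:
jog_arm([
  [0,0,0,0,0,-25,30],
  [0,0,0,0,0,-60,30],
  [0,0,0,-20,14,-90,30],
  [0,0,0,-65,45,-90,30],
  [0,0,0,-120,83,-90,30],
  [0,0,0,-180,124,-90,30],
  [0,0,0,-240,165,-90,30],
  [0,0,0,-295,203,-90,30],
  [0,0,0,-335,231,-90,30],
  [0,0,0,-356,245,-90,30],
], grip_force=50)

```text
t: 4.8
eef_pos: [0.6291, -0.1336, 0.2192]
tool_rot: [-0.0, 0.708, 0.706, -0.001]
contact_force: [-0.0, 0.6, -2.6]
gripper_width: 0.405
grasp_force: 50.5
```

Call:
jog_arm([
  [0,0,0,0,0,0,30],
  [0,0,0,0,0,0,30],
])

```text
t: 5.05
eef_pos: [0.628, -0.1297, 0.2191]
tool_rot: [-0.001, 0.707, 0.707, -0.001]
contact_force: [-1.0, 0.4, -2.9]
gripper_width: 0.407
grasp_force: 50.8
```

```bash
python3 - <<'E'
from meas import *
o=bot.get_obs();print(o["t"],o["eef_pos"],o["tool_rot"],o["gripper_width"])
p=bot.read_camera("scene");x,y,z=o["eef_pos"];q=bot.read_camera("top")
ims=[]
for s in(p,q):
    im=cv2.cvtColor(s["pixels"],cv2.COLOR_RGB2BGR);big=cv2.resize(im,None,fx=4,fy=4,interpolation=cv2.INTER_CUBIC)
    zb=z-.131
    for zz in(zb,zb+.004):cv2.polylines(big,[np.round((circ(s,x,y,zz,.034)+.5)*4).astype(np.int32)],True,(0,255,0),1)
    u=(proj(s,(x,y,zb+.05))*4).astype(int);ims.append(big[u[1]-200:u[1]+200,u[0]-190:u[0]+190])
cv2.imwrite("pics/c1.png",np.hstack(ims))
E
```

```text
5.05 [ 0.6279985  -0.12974394  0.21910959] [-1.28441933e-03  7.07064577e-01  7.07147582e-01 -5.75568588e-04] 0.40671623356755326
```

View pics/c1.png

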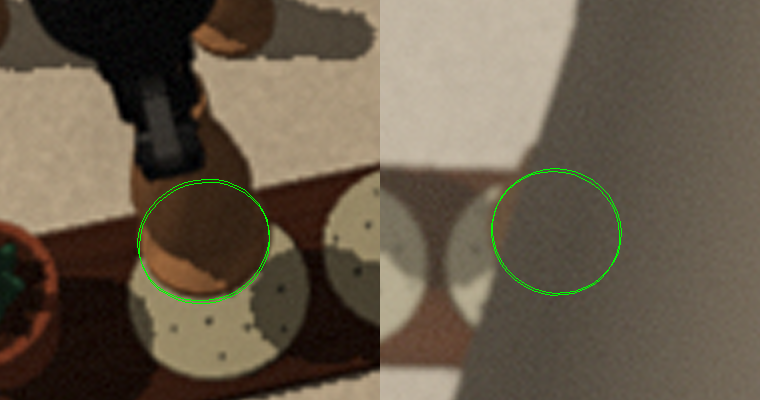

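Call:
jog_arm([
  [0,0,0,0,1,25,30],
  [0,0,0,0,1,50,30],
  [0,0,0,0,1,62,30],
  [0,0,0,0,1,66,30],
  [0,0,0,0,1,68,30],
  [0,0,0,0,1,69,30],
  [0,0,0,0,1,69,30],
])

```text
t: 6.02
eef_pos: [0.6302, -0.1307, 0.1518]
tool_rot: [0.0, 0.707, 0.707, 0.0]
contact_force: [-0.4, -0.3, -2.0]
gripper_width: 0.408
grasp_force: 50.8
```

Call:
jog_arm([
  [0,0,0,1,0,1,30],
  [0,0,0,1,0,2,30],
  [0,0,0,1,0,2,30],
])

```text
t: 6.4
eef_pos: [0.6301, -0.1295, 0.1493]
tool_rot: [0.0, 0.707, 0.707, 0.0]
contact_force: [-0.2, 0.3, -3.4]
gripper_width: 0.406
grasp_force: 50.8
```

Call:
jog_arm([
  [0,0,0,0,0,1,30],
  [0,0,0,0,0,1,30],
  [0,0,0,0,0,1.5,30],
  [0,0,0,0,0,1.5,30],
])

```text
t: 6.9
eef_pos: [0.6306, -0.1297, 0.1491]
tool_rot: [0.0, 0.707, 0.707, 0.001]
contact_force: [-2.7, 0.9, 8.4]
gripper_width: 0.406
grasp_force: 51.8
```

Call:
jog_arm([
  [0,0,0,0,0,0,45],
  [0,0,0,0,0,0,65],
  [0,0,0,0,0,0,85],
  [0,0,0,0,0,0,85],
  [0,0,0,0,0,-30,85],
  [0,0,0,0,0,-70,85],
  [0,0,0,-29,-55,-70,85],
  [0,0,0,-58,-110,-70,85],
  [0,0,0,-87,-165,-70,85],
  [0,0,0,-116,-219,-70,85],
], grip_force=30)

```text
t: 8.15
eef_pos: [0.4091, -0.2465, 0.2179]
tool_rot: [0.0, 0.707, 0.707, 0.0]
contact_force: [0.3, -0.3, 0.4]
gripper_width: 1.0
grasp_force: 0.0
```

Call:
jog_arm([
  [0,0,0,0,0,0,85],
  [0,0,0,0,0,0,85],
])

```text
t: 8.4
eef_pos: [0.4116, -0.2454, 0.2181]
tool_rot: [0.0, 0.707, 0.707, 0.001]
contact_force: [-0.5, 0.9, 0.4]
gripper_width: 0.998
grasp_force: 0.0
```

```bash
python3 - <<'E'
from meas import *
for c in("scene","top"):
    p=bot.read_camera(c);save(p,"d_"+c);print(c,fit(p,"tallest",.63,-.13,.018))
E
```

```text
scene (array([ 0.62907162, -0.12924113]), np.float64(0.8906914543780419))
top (array([ 0.63455758, -0.12991323]), np.float64(0.7991755533649969))
```

View pics/d_scene.png

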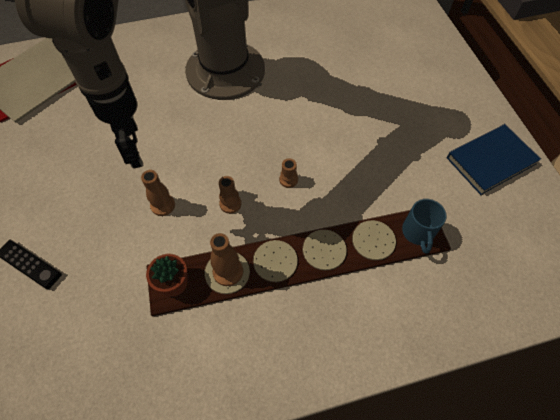

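The tallest stands in the middle of its coaster (227,272), and the gripper is above the large holder. I'm picking that one next.

Call:
jog_arm([
  [0,0,0,0,0,40,85],
  [0,0,0,0,0,80,85],
  [0,0,0,0,0,118,85],
  [0,0,0,0,0,118,85],
  [0,0,0,0,0,118,60],
  [0,0,0,0,0,118,45],
  [0,0,0,0,0,118,40],
  [0,0,0,0,0,118,36],
  [0,0,0,0,0,118,30],
  [0,0,0,0,0,118,30],
])

```text
t: 9.75
eef_pos: [0.4119, -0.2457, 0.1007]
tool_rot: [0.001, 0.707, 0.707, 0.001]
contact_force: [-0.5, -0.1, 7.1]
gripper_width: 0.412
grasp_force: 29.3
```

Call:
jog_arm([
  [0,0,0,0,0,-30,30],
  [0,0,0,0,0,-75,30],
  [0,0,0,20,8,-115,30],
  [0,0,0,65,27,-115,30],
  [0,0,0,120,50,-115,30],
  [0,0,0,170,75,-115,30],
  [0,0,0,205,115,-115,30],
  [0,0,0,222,162,-115,30],
  [0,0,0,226,200,-115,30],
  [0,0,0,226,220,-115,30],
], grip_force=50)

```text
t: 11.0
eef_pos: [0.6324, -0.0185, 0.2141]
tool_rot: [-0.0, 0.706, 0.708, -0.0]
contact_force: [-0.3, -0.5, -1.8]
gripper_width: 0.402
grasp_force: 50.3
```

Call:
jog_arm([
  [0,0,0,0,0,30,30],
  [0,0,0,0,0,60,30],
  [0,0,0,0,0,85,30],
  [0,0,0,0,0,90,30],
  [0,0,0,0,0,93,30],
  [0,0,0,0,0,93,30],
])

```text
t: 11.75
eef_pos: [0.6315, -0.0196, 0.1227]
tool_rot: [0.0, 0.707, 0.707, 0.001]
contact_force: [0.2, 0.4, -1.8]
gripper_width: 0.401
grasp_force: 50.3
```

```bash
python3 - <<'E'
from meas import *
o=bot.get_obs();print(o["t"],o["eef_pos"],o["gripper_width"],o["contact_force"])
s=bot.read_camera("scene");x,y,z=o["eef_pos"]
im=cv2.cvtColor(s["pixels"],cv2.COLOR_RGB2BGR);big=cv2.resize(im,None,fx=4,fy=4,interpolation=cv2.INTER_CUBIC)
cv2.polylines(big,[np.round((circ(s,x,y,z-.1,.03)+.5)*4).astype(np.int32)],True,(0,255,0),1)
u=(proj(s,(x,y,z-.05))*4).astype(int);cv2.imwrite("pics/c2.png",big[u[1]-200:u[1]+200,u[0]-250:u[0]+250])
E
```

```text
11.75 [ 0.63153743 -0.01964462  0.12267307] 0.4005797166668298 [ 0.19822534  0.41322609 -1.78676422]
```

View pics/c2.png

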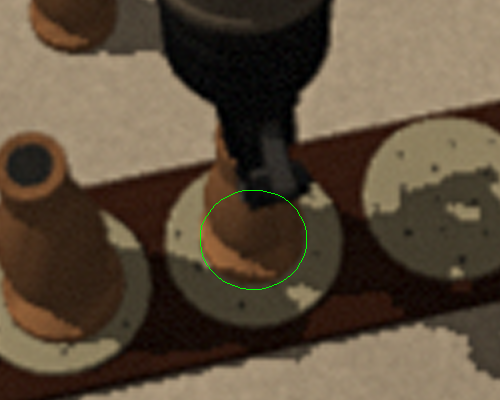

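Call:
jog_arm([
  [0,0,0,0,1,2,30],
  [0,0,0,0,1,3,30],
  [0,0,0,0,1,4,30],
  [0,0,0,0,1,4,30],
])

```text
t: 12.3
eef_pos: [0.6323, -0.0196, 0.1189]
tool_rot: [0.0, 0.707, 0.707, 0.0]
contact_force: [-3.1, -0.7, 5.8]
gripper_width: 0.408
grasp_force: 51.2
```

Call:
jog_arm([
  [0,0,0,0,0,0,45],
  [0,0,0,0,0,0,65],
  [0,0,0,0,0,0,85],
  [0,0,0,0,0,0,85],
  [0,0,0,0,0,-30,85],
  [0,0,0,0,0,-75,85],
  [0,0,0,-16,-45,-75,85],
  [0,0,0,-32,-90,-75,85],
  [0,0,0,-49,-135,-75,85],
  [0,0,0,-65,-182,-75,85],
], grip_force=30)

```text
t: 13.55
eef_pos: [0.4486, -0.0852, 0.1928]
tool_rot: [0.0, 0.707, 0.707, 0.0]
contact_force: [0.5, -0.1, 0.9]
gripper_width: 0.995
grasp_force: 0.0
```

Call:
jog_arm([
  [0,0,0,0,0,0,85],
  [0,0,0,0,0,0,85],
])

```text
t: 13.8
eef_pos: [0.4509, -0.0843, 0.1933]
tool_rot: [0.0, 0.707, 0.707, 0.001]
contact_force: [-0.1, 0.3, 0.5]
gripper_width: 0.997
grasp_force: 0.0
```

```bash
python3 - <<'E'
from meas import *
o=bot.get_obs();print(o["t"],o["eef_pos"])
s=bot.read_camera("scene");print(fit(s,"large",.632,-.0195,.018),fit(s,"tallest",.63,-.13,.018))
im=cv2.cvtColor(s["pixels"],cv2.COLOR_RGB2BGR);big=cv2.resize(im,None,fx=4,fy=4,interpolation=cv2.INTER_CUBIC)
for x,y,z,r in((.632,-.0195,.018,.03),(.632,-.0195,.148,.018),(.63,-.13,.018,.034),(.63,-.13,.178,.018)):cv2.polylines(big,[np.round((circ(s,x,y,z,r)+.5)*4).astype(np.int32)],True,(0,255,0),1)
u=(proj(s,(.631,-.07,.05))*4).astype(int);cv2.imwrite("pics/c3.png",big[u[1]-250:u[1]+250,u[0]-300:u[0]+300])
E
```

```text
13.8 [ 0.45085285 -0.08430054  0.19325557]
(array([ 0.62969885, -0.02013167]), np.float64(0.9436301414089237)) (array([ 0.62747563, -0.12974422]), np.float64(0.8799199756447614))
```

View pics/c3.png

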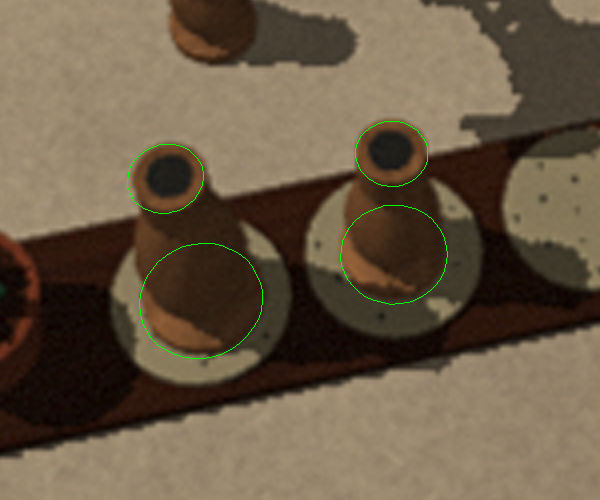

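Both placed holders stand centred and upright, with rims at (168,177) and (391,151) in the crop. The medium holder is next.

Call:
jog_arm([
  [0,0,0,0,0,40,85],
  [0,0,0,0,0,82,85],
  [0,0,0,0,0,123,85],
  [0,0,0,0,0,123,85],
  [0,0,0,0,0,123,60],
  [0,0,0,0,0,123,45],
  [0,0,0,0,0,123,40],
  [0,0,0,0,0,123,36],
  [0,0,0,0,0,123,30],
  [0,0,0,0,0,123,30],
])

```text
t: 15.1
eef_pos: [0.4512, -0.0846, 0.0706]
tool_rot: [0.001, 0.707, 0.707, 0.001]
contact_force: [0.7, -1.1, 7.3]
gripper_width: 0.411
grasp_force: 30.3
```

Call:
jog_arm([
  [0,0,0,0,0,-30,30],
  [0,0,0,0,0,-70,30],
  [0,0,0,20,5,-100,30],
  [0,0,0,60,18,-100,30],
  [0,0,0,105,38,-100,30],
  [0,0,0,145,70,-100,30],
  [0,0,0,170,110,-100,30],
  [0,0,0,180,148,-100,30],
  [0,0,0,181,174,-100,30],
  [0,0,0,181,185,-100,30],
], grip_force=50)

```text
t: 16.35
eef_pos: [0.6354, 0.0963, 0.1691]
tool_rot: [-0.0, 0.707, 0.707, -0.001]
contact_force: [-0.6, -1.1, -1.2]
gripper_width: 0.402
grasp_force: 50.0
```

Call:
jog_arm([
  [0,0,0,0,0,30,30],
  [0,0,0,0,0,55,30],
  [0,0,0,0,0,70,30],
  [0,0,0,0,0,76,30],
  [0,0,0,0,0,79,30],
  [0,0,0,0,0,79,30],
])

```text
t: 17.1
eef_pos: [0.6353, 0.0964, 0.0914]
tool_rot: [0.0, 0.707, 0.707, 0.0]
contact_force: [0.3, -0.2, -0.7]
gripper_width: 0.403
grasp_force: 50.2
```

Call:
jog_arm([
  [0,0,0,0,1,1,30],
  [0,0,0,0,1,2,30],
  [0,0,0,0,1,3,30],
  [0,0,0,0,1,3,30],
])

```text
t: 17.6
eef_pos: [0.6364, 0.0965, 0.0887]
tool_rot: [0.0, 0.707, 0.707, 0.0]
contact_force: [-1.1, -0.4, 5.5]
gripper_width: 0.404
grasp_force: 50.6
```

Call:
jog_arm([
  [0,0,0,0,0,0,45],
  [0,0,0,0,0,0,65],
  [0,0,0,0,0,0,85],
  [0,0,0,0,0,0,85],
  [0,0,0,0,0,-30,85],
  [0,0,0,0,0,-75,85],
  [0,0,0,-6,-54,-75,85],
  [0,0,0,-12,-108,-75,85],
  [0,0,0,-18,-162,-75,85],
  [0,0,0,-23,-214,-75,85],
], grip_force=30)

```text
t: 18.85
eef_pos: [0.4202, 0.0731, 0.1627]
tool_rot: [-0.0, 0.707, 0.707, 0.0]
contact_force: [-0.0, 1.4, 0.3]
gripper_width: 0.994
grasp_force: 0.0
```

Call:
jog_arm([
  [0,0,0,0,0,0,85],
  [0,0,0,0,0,0,85],
])

```text
t: 19.1
eef_pos: [0.423, 0.0738, 0.1634]
tool_rot: [0.0, 0.707, 0.707, 0.001]
contact_force: [0.0, 0.3, 0.4]
gripper_width: 0.993
grasp_force: 0.0
```

```bash
python3 - <<'E'
from meas import *
s=bot.read_camera("scene");print(fit(s,"medium",.636,.0965,.018));save(s,"e1")
E
```

```text
(array([0.63490855, 0.09721385]), np.float64(0.8957221319718419))
```

View pics/e1.png

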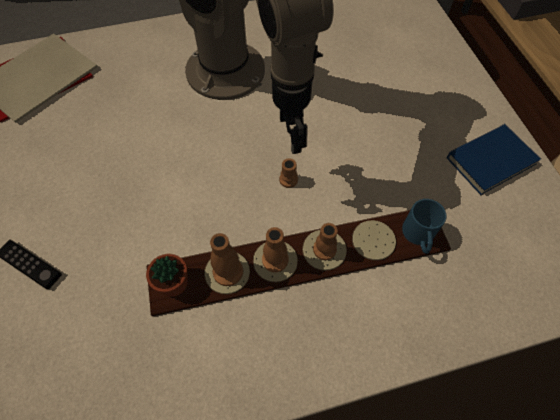

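Three are placed at (223,262), (274,250) and (326,242). The small one at (288,173) is the last.

Call:
jog_arm([
  [0,0,0,0,0,40,85],
  [0,0,0,0,0,82,85],
  [0,0,0,0,0,123,85],
  [0,0,0,0,0,123,85],
  [0,0,0,0,0,123,60],
  [0,0,0,0,0,123,45],
  [0,0,0,0,0,123,40],
  [0,0,0,0,0,123,36],
  [0,0,0,0,0,123,30],
  [0,0,0,0,0,123,30],
])

```text
t: 20.4
eef_pos: [0.423, 0.0738, 0.0406]
tool_rot: [0.0, 0.707, 0.707, 0.001]
contact_force: [0.2, -0.5, 7.6]
gripper_width: 0.412
grasp_force: 29.1
```

Call:
jog_arm([
  [0,0,0,0,0,-30,30],
  [0,0,0,0,0,-65,30],
  [0,0,0,20,10,-90,30],
  [0,0,0,55,30,-90,30],
  [0,0,0,90,60,-90,30],
  [0,0,0,120,98,-90,30],
  [0,0,0,136,142,-90,30],
  [0,0,0,141,184,-90,30],
  [0,0,0,141,210,-90,30],
  [0,0,0,141,220,-90,30],
], grip_force=50)

```text
t: 21.65
eef_pos: [0.6428, 0.214, 0.1294]
tool_rot: [0.0, 0.707, 0.707, -0.0]
contact_force: [-0.3, -0.4, -0.2]
gripper_width: 0.4
grasp_force: 50.0
```

Call:
jog_arm([
  [0,0,0,0,0,30,30],
  [0,0,0,0,0,50,30],
  [0,0,0,0,0,62,30],
  [0,0,0,0,0,67,30],
  [0,0,0,0,0,69,30],
  [0,0,0,0,0,69,30],
])

```text
t: 22.4
eef_pos: [0.6423, 0.2145, 0.0614]
tool_rot: [0.0, 0.707, 0.707, 0.0]
contact_force: [-0.8, -0.0, -0.6]
gripper_width: 0.403
grasp_force: 50.0
```

Call:
jog_arm([
  [0,0,0,0,1,1,30],
  [0,0,0,0,1,2,30],
  [0,0,0,0,1,3,30],
  [0,0,0,0,1,3,30],
])

```text
t: 22.9
eef_pos: [0.6433, 0.2144, 0.0588]
tool_rot: [-0.0, 0.707, 0.707, 0.0]
contact_force: [-1.6, -0.5, 5.8]
gripper_width: 0.4
grasp_force: 50.7
```

Call:
jog_arm([
  [0,0,0,0,0,0,45],
  [0,0,0,0,0,0,65],
  [0,0,0,0,0,0,85],
  [0,0,0,0,0,0,85],
  [0,0,0,0,0,-30,85],
  [0,0,0,0,0,-80,85],
  [0,0,0,0,0,-130,85],
  [0,0,0,0,-60,-150,85],
  [0,0,0,0,-110,-150,85],
  [0,0,0,0,-160,-150,85],
])

```text
t: 24.15
eef_pos: [0.4815, 0.2145, 0.2081]
tool_rot: [-0.0, 0.707, 0.707, 0.0]
contact_force: [-0.2, 0.7, 0.5]
gripper_width: 0.996
grasp_force: 0.0
```

Call:
jog_arm([
  [0,0,0,0,0,0,85],
  [0,0,0,0,0,0,85],
  [0,0,0,0,0,0,85],
])

```text
t: 24.52
eef_pos: [0.4844, 0.2143, 0.208]
tool_rot: [0.001, 0.707, 0.707, 0.0]
contact_force: [-0.2, 0.0, 0.4]
gripper_width: 0.993
grasp_force: 0.0
```

```bash
python3 - <<'E'
from meas import *
s=bot.read_camera("scene");save(s,"fin")
for n,x,y in(("small",.6434,.2145),("medium",.636,.0965),("large",.6325,-.0193),("tallest",.63,-.13)):print(n,fit(s,n,x,y,.018))
E
```

```text
small (array([0.63917312, 0.21426066]), np.float64(0.9189731671244454))
medium (array([0.63439283, 0.09657757]), np.float64(0.8102220360284876))
large (array([ 0.62912791, -0.01991743]), np.float64(0.8894074938415661))
tallest (array([ 0.62729661, -0.13029418]), np.float64(0.9093368155955601))
```

View pics/fin.png

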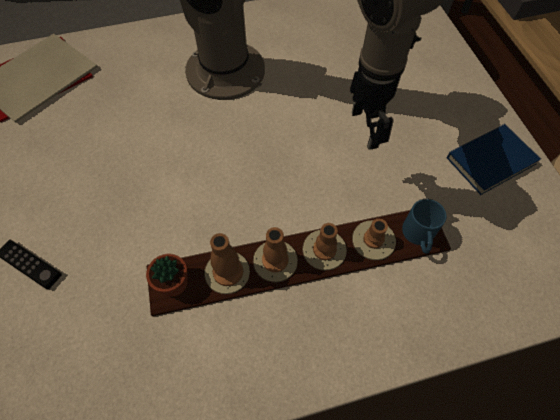

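All four holders stand upright in height order, at (223,262), (274,250), (326,243) and (376,235). The plant and mug haven't moved, so I'm handing in.

```bash
python3 -c "
from station import bot
print(bot.hand_in())"
```

```text
the job is handed in; nothing more can be done
None
```

The four holders stand upright, centred to within about 4 mm, from the tallest next to the plant to the smallest next to the mug; the plant and mug were not touched, and the job was handed in at about 25 s.

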